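Check a hand lever's stop and record it

ROBOT

A 7-joint arm with a two-finger parallel gripper is mounted at the origin on the work surface. World frame = base frame: x ahead of the robot, y to its left, z up, the work surface at z = 0. Lengths are in m, angles in rad, forces in N, time in s.
With the tool pointing down it reaches from about 0.425 to 0.875 m from the base axis. Payload 4.7 kg.
Tool frame: the origin (TCP) lies midway between the tips of the shut fingers; the grasp point (between the pads) lies 19 mm behind it; z points along the fingers, y is the direction in which the jaws open and shut (so a half turn about z gives the same grasp; the last joint's range is limited). The gripper opens to 87 mm and grips with 3 to 60 N. Pads are 19 mm wide; open, the fingers measure 117 mm over their backs; the gripper's body (75 mm by 190 mm) begins 51 mm behind the grasp point.
Start: joints at [1.263, 0.321, -0.07, 1.45, 0.023, 1.371, -0.057], TCP at [0.206, -0.617, 0.223] pointing down, gripper open.
Joint ranges: [-2.86, 2.86], [-0.3, 2.09], [-1.38, 1.24], [0.06, 2.45], [-1.56, 4.7], [0.09, 2.05], [-2.69, 2.69]. Speed limits (rad/s): [2.57, 2.57, 3.14, 3.14, 3.14, 3.14, 3.14].

INTERFACE

Orientations are given as a rotation vector (axis times angle).
In Python, from bench import * gives the robot as it stands.
- The arm moves only by the tool move_arm, never from a script. Its arguments are lists of equal length, an entry for each row: "jaw": the closure in counts, from 0 (fully open) to 255 (shut); "slide": the shift along the tool's x, y, z in cm, a list of three; "dr": the turn, a rotation vector about the tool's x, y, z in degrees, a list of three. A call has 1 to 5 rows; each row shifts and turns the commanded pose from where the row before left it, along the tool's axes as they then stand; what a row does not reach is not made up. A row lasts 1/10 s, in which the tool goes at most 50 mm and 8.59 degrees, less where a joint would pass 70% of its speed; a pose out of reach is approached as far as the arm can. A call with a gripper value outside its range is refused whole. The fingers move at their own pace and stop on an object; "force" is the grip in N (left out, the last holds). Time passes only in rows, so rows that do not move let the fingers close. It gives the time, the measured TCP pose, the force and the opening at its end, in the units of the state.
- get_state(): the state, without advancing time (a new reading comes with each control period).
- get_image(name): name is "side" or "top" or "wrist"; returns (picture, depth): 384x512x3 uint8, red, green, blue; 384x512 float32, m along the optical axis (not along the pixel's ray), 0 where there is no reading.
- camera_params(name): a dict with "K" (3x3 intrinsics, pixels), "extrinsics" (4x4, takes a point from camera to world coordinates); the wrist camera has in their place "tool_from_camera" (4x4, takes a point from camera to tool coordinates, whose origin is the TCP and whose axes are the flange's). Camera axes: x right, y up, looking along -z (the intrinsics and any distortion apply to the point x, -y, -z); pixel columns grow to the right and rows downward; lengths in m; the calibration is good to about 2 mm. A picture is of the moment at which its call begins: read the wrist's pose just before it. camera_params takes no time and is no camera call.
- close_job(): hands the job in, once; it reports no verdict.
Trained networks look in the newest picture that a camera, given by its name, has taken for a name from the list of things; names that differ only in an ending like _2 or _b are one class to them, and where a whole thing is asked for, a point or a joint stands for the part that bears it (a point fixed in the world has none). Each returns a list of dicts, best first, with "score" (0 to 1); they miss things now and then, are a little off and sometimes report something else, mostly with a low value. They report only what shows in the picture. A call takes as long as a camera call.
- regions_of(camera, query): "mask" (384x512 bool, what is visible of it) and "xy" ([column, row] in pixels, amid what is visible of it).
The state is a dict: "time": time; "joint_positions": joint angles; "qd": joint speeds; "joint_torque": joint torques, N m; "position": TCP position; "tool_rot": TCP orientation; "ft_force": force on the tool from outside, world axes, zero at the start; "torque": the same for the moment, N m; "grip_width": opening from 0.0 (shut) to 1.0 (fully open).
Only numpy, scipy, OpenCV 4.12 (cv2) and the standard library are available. Lean on these libraries where they do the work, as an engineer would, in place of code of your own. Each camera call takes 0.05 s, during which the arm holds its last target.

TASK

Using only the outside of your fingers, press the sprung hand lever on the test stand in towards its fixed grip bar until it comes up against its stop, without forcing it, and hold it there for a good second to see that it stops short of the bar. Then let it spring all the way back out, and press the large middle button on the button box fully down and let it go to record the check. Do not pinch the lever, do not touch the grip bar, leave the two small buttons alone, and leave the loose things lying where they are.

Things in the scene. Friction and masses are not known exactly. Their poses are not given: they have to be found in the camera images.
- stand: Lever test stand, bolted down: grey base plate 200 x 200 x 12 mm, blue column 44 x 32 mm (top 142 mm above the table). Origin: centre of the plate's underside; z up. In its frame (mm) the column is at (32, 78), the lever's upright hinge at (-15, 60), lever and bar at height 130. Its lever side (-x) faces the robot, yaw up to 0.5 rad either way; it stands on the table's left or right half.
- bar: Fixed horizontal grip bar with black rubber grip, 28 mm in diameter (32 mm at its end collar), its centre line at height 130 mm. Origin: at the column end of its axis, (36, 70, 130) mm in the stand's frame; it runs 169 mm along its own -y. It must not be touched.
- lever (a joint): Hinge of the hand lever (rad): 0 = fully out (rest, sprung), 0.36 = in against its firm stop; counter-clockwise from above as it goes in. At the stop it is nearly parallel to the bar (0.06 rad past) and its tip stays about 20 mm short of the bar's surface. Pushed at lever_pad it takes about 2 N at first, 5 N at the stop. Counts as in above 0.33.
- lever_pad (a point): Where to push: on the outer face of the aluminium hand lever, at mid height, 105 mm from the hinge axis. The lever is a blade 12 mm thick, 22 mm tall, 144 mm long from its hinge, free beneath but for rings on the plate. The frame turns with it: +x square to the face, inwards to the bar (way to push), +y along it to the hinge, z up. Yaw at rest: the stand's - 0.30 rad. It moves 38 mm, rest to stop.
- record_top (a point): Centre of the top of the large middle button (aluminium, 36 mm across, black collar 52 mm across) on the button box, black, 150 x 200 x 45 mm, face tilted 0.3 rad to the robot. Moves with the button; z points out, square to the face (press along -z), y along the row of three buttons. When out it is 20 mm above the face, 8 mm above the collar, about 80 mm above the table.
- record (a joint): Travel of the large button (m): 0 = out, 0.008 = fully down; springs back. About 1.5 N to start, 5 N fully down. Counts as pressed above 0.0065.
- small_l (a joint): Travel of the small round button (18 mm across, 34 mm collar) 68 mm to +y of the large one on the box's face (m): 0 = out, 0.006 = down. Leave alone.
- small_r (a joint): Travel of the same small button 68 mm to -y of the large one (m). Leave alone.
- ring_a: Loose steel ring, 34 mm outside, 22 mm hole, 9 mm high, lying on the base plate. Origin: centre of its underside. Leave in place.
- ring_b: Another such ring on the base plate.
- ring_c: Another such ring on the base plate, below or beyond the bar.
- socket: Loose steel socket, 24 mm across, 34 mm tall, standing on the base plate beyond the bar. Origin: centre of its underside.
- screwdriver: Loose screwdriver, about 200 mm long, lying on the table between the stand and the button box along its own x axis, handle to -x. Origin: about its middle, on the table. Leave in place.
- jar: Loose jar, 60 mm across, 85 mm tall, on the table beyond the screwdriver. Origin: centre of its underside.

How it is judged:
By the outcome, as a careful person would: the job done as asked, in the order asked, and still so for the second after the job is handed in, with the robot touching nothing.
It also fails if it takes over 54 s, if anything falls off the work surface, if the arm or the gripper's body presses on something with over 40 N, if the wrist force passes 120 N, or if a joint passes its speed limit or range.

## Working session

There is one attempt and no reset: what is moved stays moved. The work goes in short steps, Python scripts to look and compute and a tool call to move; the robot and the scene stay as the last step left them, time stands still between calls to the robot, and variables do not carry over. Pictures are saved under pics/ and viewed, and the job is handed in when it is done.

Besides the shell and the picture viewer there is one more tool, called after ">>>" by a JSON object that holds its "op" and its "data". move_arm: Moves the arm, as the interface text tells. Its arguments: {"type":"object","properties":{"jaw":{"type":"array","items":{"type":"number"}},"slide":{"type":"array","items":{"type":"array","items":{"type":"number"}}},"dr":{"type":"array","items":{"type":"array","items":{"type":"number"}}},"force":{"type":"number"}},"required":["jaw","slide","dr"]}

```bash
ls; mkdir -p pics
python3 - <<'E'
from bench import *
import cv2,numpy as np
s=get_state();print({k:np.round(v,3).tolist() for k,v in s.items()})
for n in("side","top"):
    im,d=get_image(n);cv2.imwrite(f"pics/{n}0.png",im[:,:,::-1]);np.save(f"pics/{n}0.npy",d)
    p=camera_params(n);print(n,p)
print(camera_params("wrist"))
E
```

```text
pics
{'time': 0.0, 'joint_positions': [1.263, 0.322, -0.07, 1.452, 0.023, 1.371, -0.057], 'qd': [-0.002, 0.0, 0.0, -0.0, -0.002, 0.0, 0.0], 'joint_torque': [-0.0, -49.129, -0.404, -31.253, -0.064, 0.044, 0.0], 'position': [0.205, -0.616, 0.221], 'tool_rot': [-3.099, -0.503, 0.001], 'ft_force': [0.071, -0.139, 0.313], 'torque': [-0.014, -0.008, -0.025], 'grip_width': 1.001}
side {'K': array([[435.07002082,   0.        , 263.28357224],
       [  0.        , 435.07002082, 190.42929285],
       [  0.        ,   0.        ,   1.        ]]), 'extrinsics': array([[ 0.91907913,  0.21079247, -0.33295659,  0.27032132],
       [-0.39405553,  0.48363599, -0.78154748, -0.76578025],
       [-0.00371453,  0.84950736,  0.52756369,  0.63650722],
       [ 0.        ,  0.        ,  0.        ,  1.        ]])}
top {'K': array([[426.79881948,   0.        , 254.6523676 ],
       [  0.        , 426.79881948, 190.7353019 ],
       [  0.        ,   0.        ,   1.        ]]), 'extrinsics': array([[ 0.02361626,  0.99379991, -0.10864625,  0.5232107 ],
       [-0.99970378,  0.02411561,  0.00328434, -0.01832381],
       [ 0.00588405,  0.10853651,  0.99407505,  1.06239702],
       [ 0.        ,  0.        ,  0.        ,  1.        ]])}
{'K': array([[322.05093954,   0.        , 259.42059886],
       [  0.        , 322.05093954, 188.19120802],
       [  0.        ,   0.        ,   1.        ]]), 'tool_from_camera': array([[ 2.46392927e-04,  9.68315577e-01,  2.49729621e-01,
         6.87385379e-02],
       [ 9.99999967e-01, -2.19806589e-04, -1.34348402e-04,
         7.14967375e-04],
       [-7.51994348e-05,  2.49729645e-01, -9.68315599e-01,
        -1.62864944e-01],
       [ 0.00000000e+00,  0.00000000e+00,  0.00000000e+00,
         1.00000000e+00]])}
```

View pics/top0.png

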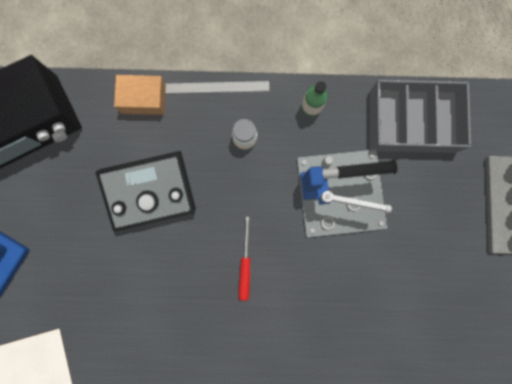

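View pics/side0.png

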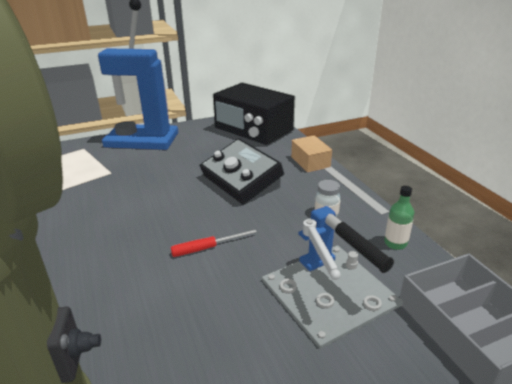

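The top view shows the stand on the right: hinge near (327,197), lever tip (389,208), black bar (340–395,168). The box is on the left, with its large button near (147,202). The screwdriver and jar lie between the two.

```bash
cat > h.py <<'E'
from bench import *
import cv2,numpy as np
def world(n,u,v,d):
    p=camera_params(n);K=p["K"];E=p["extrinsics"]
    c=np.stack([(u-K[0,2])/K[0,0]*d,-(v-K[1,2])/K[1,1]*d,-d],-1)
    return c@E[:3,:3].T+E[:3,3]
def proj(n,P):
    p=camera_params(n);K=p["K"];E=p["extrinsics"]
    c=(np.atleast_2d(P)-E[:3,3])@E[:3,:3]
    return np.stack([K[0,0]*c[:,0]/-c[:,2]+K[0,2],K[1,1]*c[:,1]/c[:,2]+K[1,2]],-1)
E
python3 - <<'E'
from h import *
for n in("top","side"):
    d=np.load(f"pics/{n}0.npy")
    for q in ("stand","bar","lever","record","small_l","ring_a","screwdriver","jar","socket"):
        for r in regions_of(n,q)[:3]:
            m=r["mask"]&(d>0);v,u=np.nonzero(m)
            W=world(n,u,v,d[m]); 
            if len(W): print(n,q,round(r["score"],2),np.round(r["xy"]),len(W),np.round(np.percentile(W,[3,50,97],axis=0),3).tolist())
            if r["score"]>.5 : np.save(f"pics/{n}_{q}_{int(r['xy'][0])}.npy",r["mask"])
print(get_state()["time"])
E
ls pics
```

```text
top stand 0.73 [345. 192.] 6571 [[0.545, -0.33, 0.009], [0.638, -0.235, 0.014], [0.733, -0.139, 0.144]]
top bar 0.96 [356. 171.] 841 [[0.661, -0.325, 0.134], [0.676, -0.252, 0.142], [0.694, -0.176, 0.146]]
top lever 0.85 [355. 203.] 385 [[0.591, -0.309, 0.128], [0.605, -0.245, 0.141], [0.618, -0.169, 0.145]]
top lever 0.49 [244. 276.] 542 [[0.38, -0.013, 0.008], [0.436, -0.002, 0.022], [0.565, 0.01, 0.028]]
top record 0.68 [119. 208.] 45 [[0.576, 0.287, 0.075], [0.583, 0.294, 0.08], [0.59, 0.301, 0.084]]
top record 0.46 [145. 200.] 203 [[0.585, 0.212, 0.074], [0.6, 0.228, 0.082], [0.615, 0.244, 0.088]]
top small_l 0.39 [121. 208.] 28 [[0.576, 0.287, 0.078], [0.583, 0.292, 0.08], [0.588, 0.299, 0.083]]
top ring_a 0.49 [328. 220.] 123 [[0.548, -0.217, 0.01], [0.564, -0.202, 0.02], [0.579, -0.186, 0.025]]
top ring_a 0.46 [349. 207.] 22 [[0.597, -0.275, 0.018], [0.6, -0.26, 0.021], [0.606, -0.251, 0.024]]
top screwdriver 0.79 [244. 277.] 514 [[0.38, -0.013, 0.012], [0.433, -0.002, 0.023], [0.562, 0.01, 0.028]]
top jar 0.88 [240. 134.] 618 [[0.745, -0.019, 0.004], [0.765, 0.007, 0.084], [
[... 1384 characters left out ...]
8 [287. 285.] 150 [[0.55, -0.216, 0.014], [0.566, -0.202, 0.02], [0.579, -0.187, 0.023]]
side socket 0.61 [353. 260.] 173 [[0.703, -0.207, 0.014], [0.71, -0.202, 0.032], [0.721, -0.189, 0.049]]
side socket 0.48 [332. 284.] 9431 [[0.544, -0.335, 0.007], [0.639, -0.25, 0.013], [0.732, -0.149, 0.144]]
1.0
side0.npy
side0.png
side_bar_359.npy
side_jar_286.npy
side_jar_329.npy
side_lever_321.npy
side_record_232.npy
side_ring_a_326.npy
side_ring_a_367.npy
side_screwdriver_196.npy
side_socket_352.npy
side_stand_330.npy
top0.npy
top0.png
top_bar_356.npy
top_jar_239.npy
top_jar_346.npy
top_lever_354.npy
top_record_118.npy
top_screwdriver_243.npy
top_socket_147.npy
top_socket_326.npy
top_stand_344.npy
```

Run:
```python
from h import *
def pts(n,f):
    d=np.load(f"pics/{n}0.npy");m=np.load(f"pics/{f}.npy")&(d>0);v,u=np.nonzero(m);return world(n,u,v,d[m])
def line(W):
    c=W.mean(0);a=np.linalg.svd(W-c)[2][0]; a*=np.sign(a[1]); return c,a,np.arctan2(-a[0],a[1])
for n,s,b,l in(("top","stand_344","bar_356","lever_354"),("side","stand_330","bar_359","lever_321")):
    P=pts(n,n+"_"+s);P=P[(P[:,2]>.006)&(P[:,2]<.017)]
    r=cv2.minAreaRect((P[:,:2]*1000).astype(np.float32));print(n,"plate",r)
    B=pts(n,n+"_"+b);B=B[B[:,2]>.135];c,a,y=line(B[:,:2]);print("bar",c,"yaw",y,B[:,2].max())
    L=pts(n,n+"_"+l);L=L[(L[:,2]>.134)&(L[:,0]<.63)];c,a,y=line(L[:,:2]);print("lever",c,"yaw",y)
    t=(L[:,:2]-c)@a; w=(L[:,:2]-c)@[-a[1],a[0]];print(np.percentile(t,[0,2,98,100]),np.percentile(w,[2,98]),np.median(L[:,2]))
for n,f in(("top","socket_147"),("side","record_232")):
    P=pts(n,n+"_"+f);c=np.median(P,0);k=P[np.abs((P-c)@[-.29,.05,.955])<.003];nn=np.linalg.svd(k-k.mean(0))[2][2];print(n,"rec",k.mean(0),nn*np.sign(nn[2]),len(k))
d=np.load("pics/top0.npy");im=cv2.imread("pics/top0.png")
v,u=np.mgrid[130:250,80:210];W=world("top",u,v,d[130:250,80:210]).reshape(-1,3)
A=W[(W[:,2]>.03)&(W[:,2]<.1)];r=cv2.minAreaRect((A[:,:2]*1000).astype(np.float32));print("box",r)
cv2.imwrite("pics/c.png",cv2.resize(im[140:250,290:410],None,fx=6,fy=6,interpolation=cv2.INTER_CUBIC)[:600])
```

```text
top plate ((639.619140625, -236.44778442382812), (200.3563995361328, 200.56671142578125), 7.496617794036865)
bar [ 0.67659018 -0.2525858 ] yaw 0.12616981153583773 0.15080052112375442
lever [ 0.60459971 -0.24365973] yaw -0.1596788159370926
[-0.07171177 -0.06836038  0.07510056  0.0770701 ] [-0.00636687  0.00601085] 0.1411371754932168
side plate ((640.05224609375, -234.30389404296875), (201.5777587890625, 202.80154418945312), 7.576552391052246)
bar [ 0.67488042 -0.26124828] yaw 0.1318253461832649 0.14700451051875246
lever [ 0.60333042 -0.24818957] yaw -0.1647755523495107
[-0.07132849 -0.06772821  0.07200993  0.07965666] [-0.00921867  0.00749707] 0.14111787415523008
top rec [0.59811243 0.22864736 0.08209043] [-0.31038742 -0.01239364  0.95052935] 150
side rec [0.59800115 0.22513842 0.08137235] [-0.28961495 -0.06182875  0.95514417] 61
box ((629.3759155273438, 237.21243286132812), (154.77391052246094, 201.28958129882812), 14.574480056762695)
```

View pics/c.png

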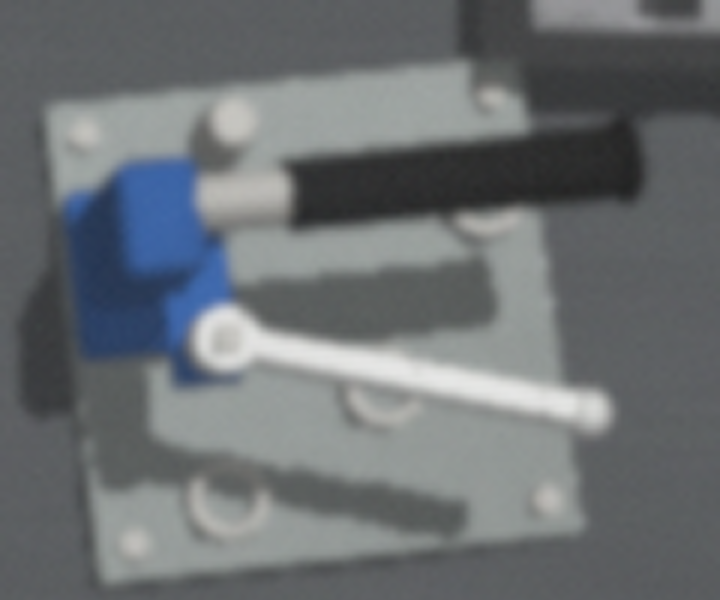

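The two cameras agree on the stand: yaw about 0.13, centre (0.640, -0.235). That puts the pad face near (0.593, -0.280) at rest and (0.631, -0.282) at the stop, so the push is almost purely along world +x. I'll shut the jaws and square the tool to world x.

>>> {"op": "move_arm", "data": {"jaw": [255,255,255,255,255], "force": 30, "slide": [[0,0,0],[0,0,0],[0,0,0],[3.4,-3.4,0],[3.4,-3.4,0]], "dr": [[0,0,6.1],[0,0,6.1],[0,0,6.2],[0,0,0],[0,0,0]]}}

```text
time: 1.5
position: [0.2727, -0.5488, 0.2223]
tool_rot: [3.141, -0.006, -0.0]
ft_force: [1.2, -0.3, 0.2]
grip_width: 0.629
```

>>> {"op": "move_arm", "data": {"jaw": [255,255,255,255,255], "slide": [[3.4,-3.4,0],[3.4,-3.4,0],[3.4,-3.4,0],[3.4,-3.4,0],[3.4,-3.4,0]], "dr": [[0,0,0],[0,0,0],[0,0,0],[0,0,0],[0,0,0]]}}

```text
time: 2.0
position: [0.4446, -0.377, 0.2229]
tool_rot: [3.141, 0.001, 0.001]
ft_force: [0.2, -0.6, 0.2]
grip_width: 0.173
```

>>> {"op": "move_arm", "data": {"jaw": [255,255,255,255,255], "slide": [[3.3,-3.2,0],[3.3,-3.2,0],[3.3,-3.2,0],[0,0,3.0],[0,0,3.0]], "dr": [[0,0,0],[0,0,0],[0,0,0],[0,0,0],[0,0,0]]}}

```text
time: 2.5
position: [0.5447, -0.2805, 0.1629]
tool_rot: [3.141, 0.008, 0.005]
ft_force: [-0.5, -1.4, -0.9]
grip_width: 0.007
```

>>> {"op": "move_arm", "data": {"jaw": [255,255,255,255], "slide": [[0,0,3.0],[0,0,2.3],[0,0,0],[0,0,0]], "dr": [[0,0,0],[0,0,0],[0,0,0],[0,0,0]]}}

```text
time: 2.9
position: [0.5425, -0.2825, 0.1099]
tool_rot: [-3.142, -0.001, 0.0]
ft_force: [0.1, -0.3, -0.9]
grip_width: 0.004
```

Run:
```python
from h import *
s=get_state();print(s["time"],s["position"],s["ft_force"],s["grip_width"])
for n in("top","side","wrist"):
    im,d=get_image(n);cv2.imwrite(f"pics/{n}1.png",im[:,:,::-1])
    if n=="side": cv2.imwrite("pics/s1.png",cv2.resize(im[170:370,220:440,::-1],None,fx=3,fy=3))
```

```text
2.9 [ 0.54245675 -0.28251978  0.10994668] [ 0.09355195 -0.30945821 -0.88980547] 0.004162069787979819
```

View pics/s1.png

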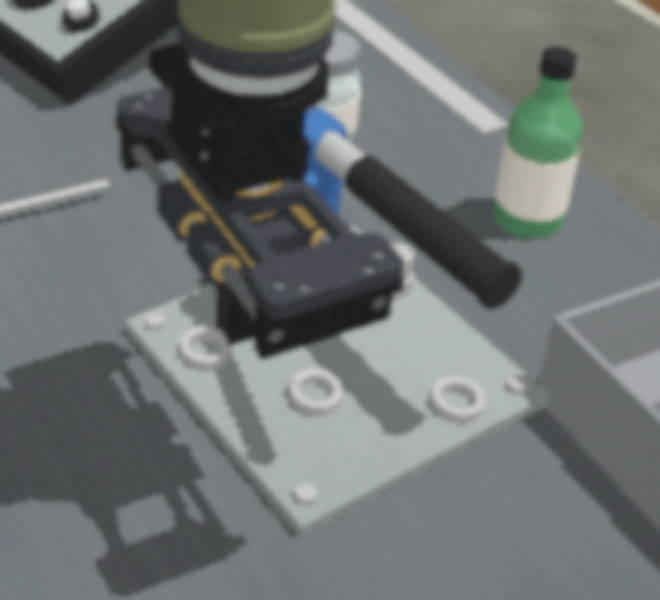

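View pics/wrist1.png

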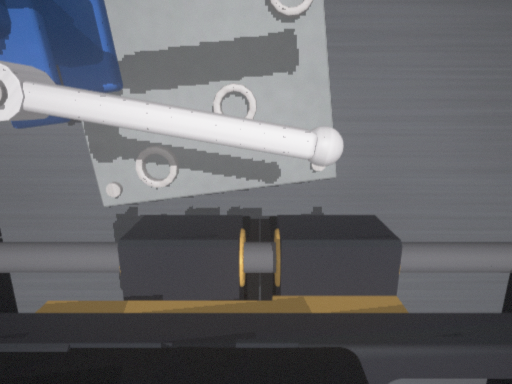

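The wrist view shows the lever clear ahead of the fingers (tip at (325,146)), with the rings below. Before pushing, I'll use wrist depth to check how far the gripper's body sticks out.

Run:
```python
from h import *
im,d=get_image("wrist");p=camera_params("wrist");K=p["K"];T=p["tool_from_camera"]
v,u=np.mgrid[0:384,0:512]
c=np.stack([(u-K[0,2])/K[0,0]*d,-(v-K[1,2])/K[1,1]*d,-d],-1)@T[:3,:3].T+T[:3,3]
for r,col in((218,180),(230,180),(260,180),(295,180),(240,250),(260,260),(218,245),(228,262),(245,262),(290,262),(320,200),(120,200),(146,325),(258,60)): print(r,col,np.round(c[r,col]*1000,1))
P=c.reshape(-1,3)[d.ravel()>0]
f=(abs(P[:,1])<.03)&(P[:,2]>-.04)&(P[:,0]<.03);print(len(P[f]),P[f].min(0),P[f].max(0))
g=P[:,2]<-.04;print(P[g].max(0))
```

```text
218 180 [ 38.  -22.  -76.8]
230 180 [ 38.6 -19.5 -87.2]
260 180 [ 33.7 -18.2 -93.7]
295 180 [ 24.5 -18.7 -93.9]
240 250 [ 10.6  -3.7 -29.3]
260 260 [ 30.8   0.6 -88.1]
218 245 [12.  -7.  -4.3]
228 262 [ 10.2   1.8 -13.8]
245 262 [ 34.    1.1 -86.1]
290 262 [ -2.5   1.5 -48.6]
320 200 [  26.4  -11.7 -105.9]
120 200 [ 63.1 -23.5 -30. ]
146 325 [ 52.4  27.9 -28.1]
258 60 [ 30.9 -50.8 -87.2]
5071 [-0.11301937 -0.02999734 -0.03389669] [0.02965789 0.02999118 0.11325684]
[ 0.03934948  0.08081458 -0.04826474]
```

>>> {"op": "move_arm", "data": {"jaw": [255,255,255,255,255], "slide": [[1.2,0,0],[1.2,0,0],[1.0,0,0],[0.4,0,0],[0.4,0,0]], "dr": [[0,0,0],[0,0,0],[0,0,0],[0,0,0],[0,0,0]]}}

```text
time: 3.6
position: [0.5843, -0.2824, 0.1092]
tool_rot: [-3.141, -0.001, 0.003]
ft_force: [-1.1, 0.0, 2.1]
grip_width: 0.002
```

>>> {"op": "move_arm", "data": {"jaw": [255,255,255,255,255], "slide": [[0.4,0,0],[0.4,0,0],[0.4,0,0],[0.4,0,0],[0,0,0]], "dr": [[0,0,0],[0,0,0],[0,0,0],[0,0,0],[0,0,0]]}}

```text
time: 4.1
position: [0.6002, -0.2829, 0.1093]
tool_rot: [3.141, 0.001, -0.001]
ft_force: [-3.8, -0.9, -0.9]
grip_width: 0.006
```

>>> {"op": "move_arm", "data": {"jaw": [255,255,255,255,255], "slide": [[0.3,0,0],[0.3,0,0],[0.3,0,0],[0.2,0,0],[0,0,0]], "dr": [[0,0,0],[0,0,0],[0,0,0],[0,0,0],[0,0,0]]}}

```text
time: 4.6
position: [0.6111, -0.2828, 0.1093]
tool_rot: [3.141, 0.001, -0.001]
ft_force: [-4.1, -3.2, -0.6]
grip_width: 0.006
```

>>> {"op": "move_arm", "data": {"jaw": [255,255,255], "slide": [[0.2,0,0],[0.1,0,0],[0,0,0]], "dr": [[0,0,0],[0,0,0],[0,0,0]]}}

```text
time: 4.9
position: [0.614, -0.2826, 0.1093]
tool_rot: [3.141, 0.001, -0.002]
ft_force: [-4.6, -1.9, -0.2]
grip_width: 0.004
```

>>> {"op": "move_arm", "data": {"jaw": [255,255,255], "slide": [[0.1,0,0],[0.1,0,0],[0,0,0]], "dr": [[0,0,0],[0,0,0],[0,0,0]]}}

```text
time: 5.2
position: [0.6159, -0.2825, 0.1093]
tool_rot: [-3.142, -0.001, 0.002]
ft_force: [-4.9, -2.2, -0.6]
grip_width: 0.006
```

>>> {"op": "move_arm", "data": {"jaw": [255,255,255], "slide": [[0.1,0,0],[0,0,0],[0,0,0]], "dr": [[0,0,0],[0,0,0],[0,0,0]]}}

```text
time: 5.5
position: [0.6168, -0.2824, 0.1093]
tool_rot: [-3.141, -0.001, 0.002]
ft_force: [-4.8, -2.2, -0.6]
grip_width: 0.005
```

```bash
cat > lev.py <<'E'
from h import *
import sys
k=sys.argv[1]
s=get_state()
from scipy.spatial.transform import Rotation as R
im,d=get_image("wrist");cv2.imwrite(f"pics/wrist{k}.png",im[:,:,::-1])
Rm=R.from_rotvec(s["tool_rot"]).as_matrix()
p=camera_params("wrist");K=p["K"];T=p["tool_from_camera"]
v,u=np.mgrid[0:384,0:512]
W=(np.stack([(u-K[0,2])/K[0,0]*d,-(v-K[1,2])/K[1,1]*d,-d],-1)@T[:3,:3].T+T[:3,3])@Rm.T+s["position"]
for r in regions_of("wrist","lever")[:2]:
    m=r["mask"]&(d>0);L=W[m];L=L[(L[:,2]>.134)&(L[:,2]<.15)&(L[:,1]<-.2)&(L[:,1]>-.31)]
    if len(L)<20: continue
    xy=L[:,:2];c=xy.mean(0);a=np.linalg.svd(xy-c)[2][0];a*=np.sign(a[1]);y=np.arctan2(-a[0],a[1])
    print(r["score"],len(L),"centre",c,"yaw",y,"lever~",y-.131+.30)
print(s["time"],s["position"],s["ft_force"])
E
python3 lev.py 2
```

```text
5.5 [ 0.61679076 -0.28235564  0.10929331] [-4.84605934 -2.224926   -0.55633626]
```

View pics/wrist2.png

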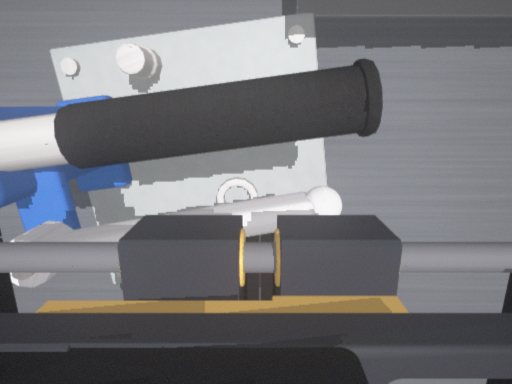

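```bash
cat > tip.py <<'E'
from h import *
import sys
from scipy.spatial.transform import Rotation as R
k=sys.argv[1];s=get_state();im,d=get_image("wrist");cv2.imwrite(f"pics/wrist{k}.png",im[:,:,::-1])
Rm=R.from_rotvec(s["tool_rot"]).as_matrix();p=camera_params("wrist");K=p["K"];T=p["tool_from_camera"]
v,u=np.mgrid[0:384,0:512]
W=(np.stack([(u-K[0,2])/K[0,0]*d,-(v-K[1,2])/K[1,1]*d,-d],-1)@T[:3,:3].T+T[:3,3])@Rm.T+s["position"]
t=(np.array(s["position"])-W)@Rm  # tool coords negative
br=im.astype(int).min(2)
m=(d>0)&(W[...,2]>.122)&(W[...,2]<.150)&(br>100)&(W[...,0]<.665)&(W[...,1]<-.24)
L=W[m];print(len(L),L.min(0),L.max(0))
tip=L[L[:,1]<-.303];c=(tip[:,:2].min(0)+tip[:,:2].max(0))/2
h=np.array([.6165,-.1775]);dv=h-c;y=np.arctan2(-dv[0],dv[1]);print("tip",c,tip.max(0),"r",np.hypot(*dv),"yaw",y,"lever~",y+.169)
b=(d>0)&(W[...,2]>.12)&(br<60)&(W[...,0]>.645)&(t[...,2]<.05);B=W[b];B=B[(B[:,1]<-.28)];print("bar near edge x @y<-.28",np.percentile(B[:,0],[1,99]) if len(B) else None)
print(s["time"],s["position"],s["ft_force"])
E
python3 tip.py 3
```

```text
3293 [ 0.62663215 -0.31969682  0.12207128] [ 0.66497372 -0.24042803  0.14355957]
tip [ 0.64427023 -0.31135542] [ 0.6503175  -0.30301403  0.14324615] r 0.13670574296859636 yaw 0.2045623957635004 lever~ 0.3735623957635004
bar near edge x @y<-.28 [0.67151593 0.70312512]
5.6 [ 0.61675609 -0.28235116  0.10930245] [-5.76543016 -1.98977233 -0.52918587]
```

>>> {"op": "move_arm", "data": {"jaw": [255,255,255], "slide": [[0.1,0,0],[0,0,0],[0,0,0]], "dr": [[0,0,0],[0,0,0],[0,0,0]]}}

```text
time: 5.95
position: [0.6178, -0.2823, 0.1093]
tool_rot: [-3.141, -0.001, 0.002]
ft_force: [-5.8, -2.2, -0.4]
grip_width: 0.005
```

>>> {"op": "move_arm", "data": {"jaw": [255,255,255], "slide": [[0.1,0,0],[0,0,0],[0,0,0]], "dr": [[0,0,0],[0,0,0],[0,0,0]]}}

```text
time: 6.25
position: [0.6181, -0.2822, 0.1092]
tool_rot: [-3.141, -0.001, 0.004]
ft_force: [-6.6, -1.0, 0.9]
grip_width: 0.004
```

>>> {"op": "move_arm", "data": {"jaw": [255,255,255], "slide": [[0.1,0,0],[0,0,0],[0,0,0]], "dr": [[0,0,0],[0,0,0],[0,0,0]]}}

```text
time: 6.55
position: [0.6182, -0.2822, 0.1092]
tool_rot: [-3.141, -0.001, 0.008]
ft_force: [-8.5, -1.6, 1.6]
grip_width: 0.003
```

The TCP has stalled at x = 0.618 while the force rises from 6.6 to 8.5 N, so the lever is at its stop. I'll ease off half a millimetre and hold.

>>> {"op": "move_arm", "data": {"jaw": [255,255,255,255,255], "slide": [[-0.05,0,0],[0,0,0],[0,0,0],[0,0,0],[0,0,0]], "dr": [[0,0,0],[0,0,0],[0,0,0],[0,0,0],[0,0,0]]}}

```text
time: 7.05
position: [0.6181, -0.2822, 0.1092]
tool_rot: [-3.141, -0.001, 0.006]
ft_force: [-8.5, -1.4, 3.3]
grip_width: 0.003
```

>>> {"op": "move_arm", "data": {"jaw": [255,255,255,255,255], "slide": [[0,0,0],[0,0,0],[0,0,0],[0,0,0],[0,0,0]], "dr": [[0,0,0],[0,0,0],[0,0,0],[0,0,0],[0,0,0]]}}

```text
time: 7.55
position: [0.6181, -0.2822, 0.1092]
tool_rot: [-3.141, -0.001, 0.006]
ft_force: [-7.7, -0.2, 0.4]
grip_width: 0.005
```

```bash
python3 tip.py 4
```

```text
3282 [ 0.62821974 -0.3196655   0.12203767] [ 0.66499356 -0.24056212  0.14379961]
tip [ 0.64615048 -0.31134611] [ 0.65210102 -0.30302672  0.14244347] r 0.13709096689638844 yaw 0.21800599723306485 lever~ 0.38700599723306484
bar near edge x @y<-.28 [0.67357023 0.7030092 ]
7.55 [ 0.61814285 -0.28224358  0.10921919] [-7.69906389 -0.19339703  0.36273506]
```

>>> {"op": "move_arm", "data": {"jaw": [255,255,255,255,255], "slide": [[0,0,0],[0,0,0],[0,0,0],[0,0,0],[0,0,0]], "dr": [[0,0,0],[0,0,0],[0,0,0],[0,0,0],[0,0,0]]}}

```text
time: 8.1
position: [0.6181, -0.2823, 0.1092]
tool_rot: [-3.141, -0.001, 0.006]
ft_force: [-7.4, -2.2, 1.7]
grip_width: 0.006
```

View pics/wrist4.png

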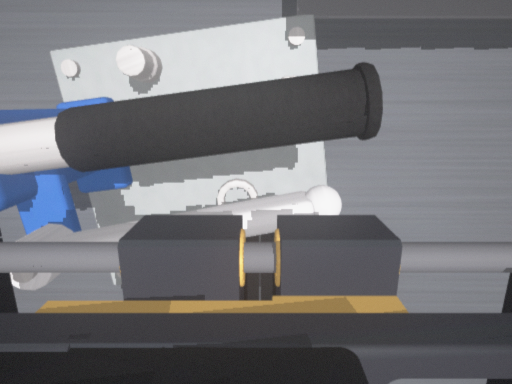

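The lever is parallel to the bar with its tip ball at (322,203). The gap to the bar is 0.652 to 0.672, about 20 mm as specified. It has been held for more than 1.8 s, so I'll let it back out gently.

>>> {"op": "move_arm", "data": {"jaw": [255,255,255,255,255], "slide": [[-0.8,0,0],[-1,0,0],[-1,0,0],[-1,0,0],[-1,0,0]], "dr": [[0,0,0],[0,0,0],[0,0,0],[0,0,0],[0,0,0]]}}

```text
time: 8.6
position: [0.5726, -0.2811, 0.1102]
tool_rot: [-3.141, -0.003, -0.005]
ft_force: [0.1, 1.0, 0.5]
grip_width: 0.005
```

>>> {"op": "move_arm", "data": {"jaw": [255,255,255,255,255], "slide": [[-1.5,0,0],[-1.5,0,0],[0,0,0],[0,0,-4],[0,0,-4]], "dr": [[0,0,0],[0,0,0],[0,0,0],[0,0,0],[0,0,0]]}}

```text
time: 9.1
position: [0.5422, -0.2815, 0.1899]
tool_rot: [-3.14, -0.002, -0.0]
ft_force: [0.2, 0.3, 0.4]
grip_width: 0.009
```

Run:
```python
from h import *
s=get_state();print(s["time"],s["position"],s["tool_rot"],s["ft_force"])
im,d=get_image("wrist");cv2.imwrite("pics/wrist5.png",im[:,:,::-1])
from scipy.spatial.transform import Rotation as R
Rm=R.from_rotvec(s["tool_rot"]).as_matrix();p=camera_params("wrist");K=p["K"];T=p["tool_from_camera"]
v,u=np.mgrid[0:384,0:512]
W=(np.stack([(u-K[0,2])/K[0,0]*d,-(v-K[1,2])/K[1,1]*d,-d],-1)@T[:3,:3].T+T[:3,3])@Rm.T+s["position"]
for r in regions_of("wrist","lever")[:1]:
    L=W[r["mask"]&(d>0)];L=L[(L[:,2]>.134)&(L[:,2]<.15)&(L[:,0]<.63)]
    c=L[:,:2].mean(0);a=np.linalg.svd(L[:,:2]-c)[2][0];a*=np.sign(a[1]);print(r["score"],c,"yaw",np.arctan2(-a[0],a[1]))
# target for the button
y=.245;n=np.array([-np.sin(.3)*np.cos(y),-np.sin(.3)*np.sin(y),np.cos(.3)])
b=np.array([.598,.227,.082]);print("n",n,"above 60mm",b+.06*n,"above 20",b+.02*n)
X=np.array([np.cos(.3)*np.cos(y),np.cos(.3)*np.sin(y),np.sin(.3)]);Z=-n;Y=np.cross(Z,X)
Rt=np.stack([X,Y,Z],1);print(np.degrees(R.from_matrix(Rm.T@Rt).as_rotvec()))
```

```text
9.1 [ 0.54215919 -0.2815428   0.18992825] [-3.14035839e+00 -2.36424867e-03 -6.31875231e-05] [0.22499842 0.26778846 0.41693317]
0.67 [ 0.60730249 -0.23978378] yaw -0.1710679461770144
n [-0.28669518 -0.0716803   0.95533649] above 60mm [0.58079829 0.22269918 0.13932019] above 20 [0.5922661  0.22556639 0.10110673]
[  2.02313632  17.09251684 -13.85663309]
```

View pics/wrist5.png

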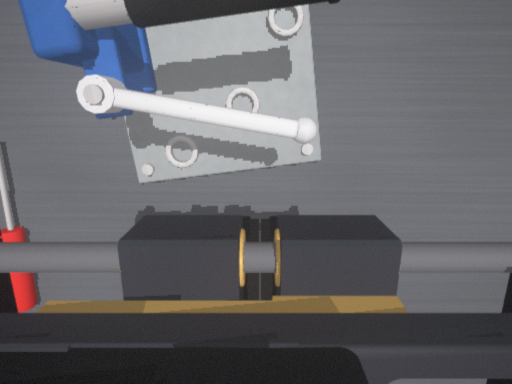

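The wrist view shows the lever back at rest: yaw -0.171 against -0.165 at the start, tip ball at (305,130). The rings haven't moved. Next is the box, crossing high over the screwdriver.

>>> {"op": "move_arm", "data": {"jaw": [255,255,255,255,255], "slide": [[0,0,-4],[0.2,-4,0],[0.2,-4,0],[0.2,-4,0],[0.2,-4,0]], "dr": [[0,0,0],[0,0,0],[0,0,0],[0,0,0],[0,0,0]]}}

```text
time: 9.7
position: [0.5508, -0.1201, 0.2301]
tool_rot: [-3.142, -0.002, -0.004]
ft_force: [0.4, 0.3, 0.3]
grip_width: 0.006
```

>>> {"op": "move_arm", "data": {"jaw": [255,255,255,255,255], "slide": [[0.2,-4,0],[0.2,-4,0],[0.2,-4,0],[0.2,-4,0],[0.2,-4,0]], "dr": [[0,0,0],[0,0,0],[0,0,0],[0,0,0],[0,0,0]]}}

```text
time: 10.2
position: [0.5603, 0.0803, 0.2301]
tool_rot: [-3.141, -0.002, -0.004]
ft_force: [-0.7, -0.4, 0.2]
grip_width: 0.009
```

>>> {"op": "move_arm", "data": {"jaw": [255,255,255,255,255], "slide": [[0.2,-4,0],[0.2,-4,0],[0.2,-4,0],[0,-2.4,0],[0,0,0]], "dr": [[0,0,0],[0,0,0],[0,0,0],[0,0,0],[0,0,0]]}}

```text
time: 10.7
position: [0.5643, 0.2284, 0.2299]
tool_rot: [-3.137, -0.014, -0.001]
ft_force: [-0.3, 0.9, 0.1]
grip_width: 0.011
```

>>> {"op": "move_arm", "data": {"jaw": [255,255,255,255], "slide": [[0,0,0],[0,0,0],[0,0,0],[0,0,0]], "dr": [[0.7,5.7,-4.6],[0.7,5.7,-4.6],[0.7,5.7,-4.6],[0,0,0]]}}

```text
time: 11.1
position: [0.5629, 0.22, 0.2284]
tool_rot: [-3.051, -0.374, -0.461]
ft_force: [0.3, -1.0, 0.7]
grip_width: 0.003
```

```bash
cat > btn.py <<'E'
from h import *
import sys
from scipy.spatial.transform import Rotation as R
k=sys.argv[1];s=get_state();Rm=R.from_rotvec(s["tool_rot"]).as_matrix()
print(s["time"],s["position"],s["ft_force"],"z",Rm[:,2],"y",Rm[:,1])
for n in("wrist","side","top"):
    im,d=get_image(n);cv2.imwrite(f"pics/{n}{k}.png",im[:,:,::-1])
    if n=="side":cv2.imwrite(f"pics/sb{k}.png",cv2.resize(im[100:260,150:330,::-1],None,fx=4,fy=3.7))
b=np.array([.598,.227,.082]);print("to button top, tool cm",np.round(100*Rm.T@(b-s["position"]),2))
E
python3 btn.py 6
```

```text
11.1 [0.56289583 0.21997795 0.22840421] [ 0.33964355 -0.97764483  0.69423411] z [ 0.2868896   0.06810758 -0.95553949] y [ 0.24091363 -0.97054143  0.00315465]
to button top, tool cm [-0.9   0.12 15.04]
```

View pics/wrist6.png

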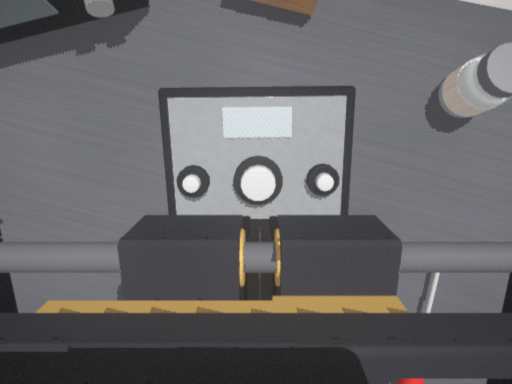

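View pics/side6.png

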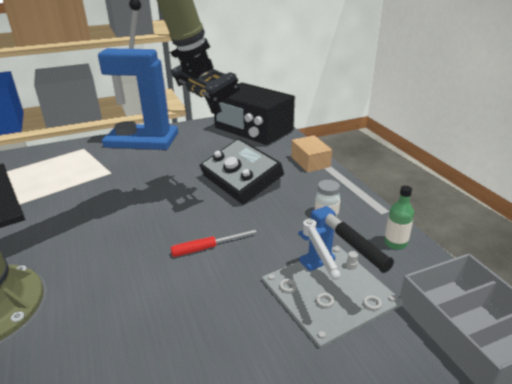

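The wrist view has the box square to the tool and the large button at (258,183). I'll measure it from wrist depth.

Run:
```python
from h import *
im,d=get_image("wrist");p=camera_params("wrist");K=p["K"];T=p["tool_from_camera"]
br=im.astype(int).min(2)
m=np.zeros(d.shape,bool);m[150:213,230:290]=True
m&=(br>170)&(d>0)
n,lab,st,ce=cv2.connectedComponentsWithStats(m.astype(np.uint8));i=1+st[1:,4].argmax();print(st[i],ce[i])
v,u=np.nonzero(lab==i);D=d[lab==i]
c=np.stack([(u-K[0,2])/K[0,0]*D,-(v-K[1,2])/K[1,1]*D,-D],-1)@T[:3,:3].T+T[:3,3]
z=np.median(c[:,2]);k=c[abs(c[:,2]-z)<.004]
print("median",np.median(k,0)*1000,"ext",k.min(0)*1000,k.max(0)*1000)
A=np.c_[k[:,:2],np.ones(len(k))];print("slope",np.linalg.lstsq(A,k[:,2],rcond=None)[0])
```

```text
[ 230  150   60   63 1534] [261.79595828 173.68904824]
median [  8.45871342   9.68267752 173.36068742] ext [-45.23935142 -31.66350472 170.91268855] [ 23.85718249  33.1389365  176.20199431]
slope [0.00073254 0.00403066 0.17333361]
```

Run:
```python
from h import *
im,d=get_image("wrist");p=camera_params("wrist");K=p["K"];T=p["tool_from_camera"]
v,u=np.mgrid[0:384,0:512]
c=np.stack([(u-K[0,2])/K[0,0]*d,-(v-K[1,2])/K[1,1]*d,-d],-1)@T[:3,:3].T+T[:3,3]
m=(abs(c[...,2]-.153)<.0045)&(abs(v-183)<35)&(abs(u-258)<35)&(im.min(2)>150)
k=c[m]*1000;print(len(k),np.median(k,0),np.percentile(k,[1,99],axis=0),(np.percentile(k,1,axis=0)+np.percentile(k,99,axis=0))/2)
```

```text
929 [-11.65246558   0.24501242 150.85276265] [[-28.57558192 -15.95681844 149.11016216]
 [  4.14609158  16.36878956 155.72262069]] [-12.21474517   0.20598556 152.41639143]
```

>>> {"op": "move_arm", "data": {"jaw": [255,255,255,255,255], "slide": [[-1.1,0.05,2],[0,0,4],[0,0,4],[0,0,2],[0,0,0]], "dr": [[0,0,0],[0,0,0],[0,0,0],[0,0,0],[0,0,0]]}}

```text
time: 11.85
position: [0.5888, 0.2267, 0.1075]
tool_rot: [-3.049, -0.371, -0.449]
ft_force: [-0.4, 0.1, -0.0]
grip_width: 0.004
```

>>> {"op": "move_arm", "data": {"jaw": [255,255], "slide": [[0,0,1],[0,0,0]], "dr": [[0,0,0],[0,0,0]]}}

```text
time: 12.05
position: [0.5933, 0.2282, 0.1023]
tool_rot: [-3.048, -0.372, -0.461]
ft_force: [-0.1, 1.2, -0.4]
grip_width: 0.007
```

```bash
python3 btn.py 7
```

```text
12.05 [0.59333798 0.22817408 0.10226576] [-0.06861988  1.16460144 -0.43842683] z [ 0.28682892  0.07188179 -0.9552812 ] y [ 2.40689810e-01 -9.70601787e-01 -7.66052702e-04]
to button top, tool cm [-0.19  0.23  2.06]
```

View pics/sb7.png

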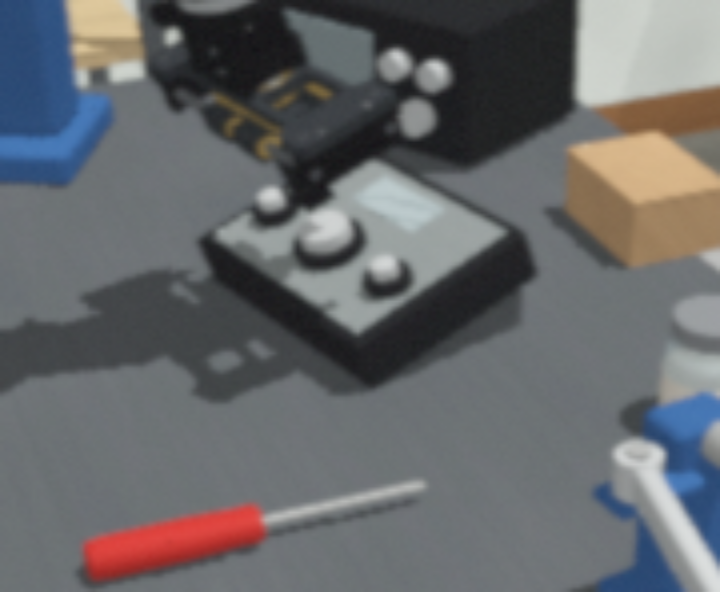

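View pics/wrist7.png

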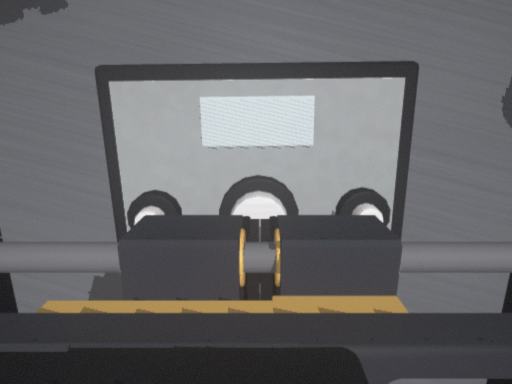

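The fingertips are centred over the large button, about 2 cm off it, with the small buttons well clear. I'll descend slowly.

>>> {"op": "move_arm", "data": {"jaw": [255,255,255,255], "slide": [[-0.1,0.1,0.8],[0,0,0.8],[0,0,0.3],[0,0,0]], "dr": [[0,0,0],[0,0,0],[0,0,0],[0,0,0]]}}

```text
time: 12.6
position: [0.5971, 0.2277, 0.0827]
tool_rot: [-3.049, -0.373, -0.458]
ft_force: [-0.8, -0.2, 0.5]
grip_width: 0.008
```

>>> {"op": "move_arm", "data": {"jaw": [255,255,255,255], "slide": [[0,0,0.2],[0,0,0.2],[0,0,0.2],[0,0,0]], "dr": [[0,0,0],[0,0,0],[0,0,0],[0,0,0]]}}

```text
time: 13.0
position: [0.5992, 0.2285, 0.0779]
tool_rot: [-3.048, -0.373, -0.46]
ft_force: [-1.8, 0.1, 2.7]
grip_width: 0.006
```

>>> {"op": "move_arm", "data": {"jaw": [255,255,255], "slide": [[0,0,0.2],[0,0,0.1],[0,0,0]], "dr": [[0,0,0],[0,0,0],[0,0,0]]}}

```text
time: 13.3
position: [0.6001, 0.2288, 0.0751]
tool_rot: [-3.048, -0.373, -0.461]
ft_force: [-3.3, -0.5, 3.7]
grip_width: 0.002
```

>>> {"op": "move_arm", "data": {"jaw": [255,255,255], "slide": [[0,0,0.1],[0,0,0.1],[0,0,0]], "dr": [[0,0,0],[0,0,0],[0,0,0]]}}

```text
time: 13.6
position: [0.6003, 0.2288, 0.0747]
tool_rot: [-3.05, -0.373, -0.46]
ft_force: [-10.5, -3.7, 18.2]
grip_width: 0.007
```

The tool stalled after about 8 mm of travel with the force jumping to about 20 N, so the button is fully down. Releasing.

>>> {"op": "move_arm", "data": {"jaw": [255,255,255,255,255], "slide": [[0,0,-0.1],[0,0,-0.8],[0,0,-1.5],[0,0,-3],[0,0,-4]], "dr": [[0,0,0],[0,0,0],[0,0,0],[0,0,0],[0,0,0]]}}

```text
time: 14.1
position: [0.5722, 0.2215, 0.1625]
tool_rot: [-3.049, -0.373, -0.455]
ft_force: [-0.0, 0.0, 0.8]
grip_width: 0.006
```

>>> {"op": "move_arm", "data": {"jaw": [255,255,255,255,255], "slide": [[0,0,-4],[0,0,-2],[0,0,0],[0,0,0],[0,0,0]], "dr": [[0,0,0],[0,0,0],[0,0,0],[0,0,0],[0,0,0]]}}

```text
time: 14.6
position: [0.5558, 0.2173, 0.2187]
tool_rot: [-3.049, -0.372, -0.457]
ft_force: [0.4, -0.1, -0.4]
grip_width: 0.003
```

```bash
python3 btn.py 8
python3 - <<'E'
from h import *
a=cv2.imread("pics/side0.png").astype(int);b=cv2.imread("pics/side8.png").astype(int)
df=np.abs(a-b).max(2);cv2.imwrite("pics/diff8.png",np.clip(df*3,0,255).astype(np.uint8))
im,d=get_image("wrist");p=camera_params("wrist");K=p["K"];T=p["tool_from_camera"]
v,u=np.mgrid[0:384,0:512]
c=np.stack([(u-K[0,2])/K[0,0]*d,-(v-K[1,2])/K[1,1]*d,-d],-1)@T[:3,:3].T+T[:3,3]
ez=(v>140)&(v<210)&(d>0)&(abs(c[...,0]+.0)<.03)&(abs(c[...,2]-.15)<.05)
for y in (-.068,0,.068): 
    m=ez&(abs(c[...,1]-y)<.008)&(im.min(2)>150);print(y,np.percentile(c[m][:,2]*1000,[2,10,50,90]) if m.any() else None)
E
```

```text
14.6 [0.55581824 0.21727728 0.21869063] [ 0.3960881  -0.07551913 -0.35115496] z [ 0.28453845  0.07079778 -0.95604683] y [ 2.40749167e-01 -9.70587342e-01 -2.22833466e-04]
to button top, tool cm [ 0.13  0.07 14.34]
-0.068 [143.5291792  144.2901656  164.12992214 165.72996742]
0 [141.26241222 141.84158379 142.85272831 151.56869116]
0.068 [143.86756915 144.5285573  164.63049067 166.01288922]
```

View pics/side8.png

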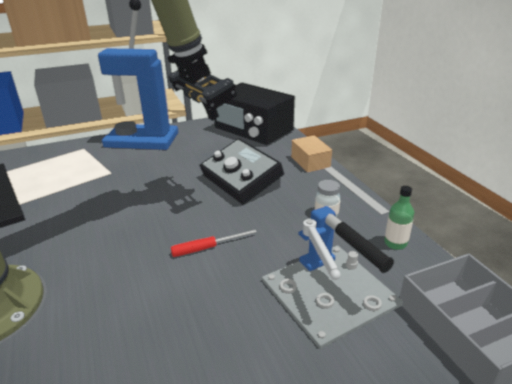

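View pics/diff8.png

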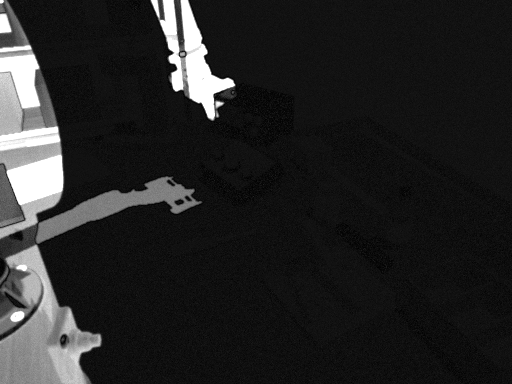

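The only differences from the first side picture are the arm and its shadow. The lever is at rest, all three buttons are out, and the loose things haven't moved. Handing in.

```bash
python3 -c "
from bench import *
print(close_job())"
```

```text
the job is handed in; nothing more can be done
None
```

The check was done in the order asked and handed in at about 15 s of the 54 s allowed.

- **Lever:** I pushed it in with the outside of the shut fingers until the tool stalled at its stop, at 6.6–8.5 N. I held it there for about 1.8 s, with the tip measured about 20 mm short of the bar. My camera estimate of the lever angle was 0.37–0.39 rad against the nominal 0.36, which I put down to 1–2 mm of calibration error. After release it returned to its rest angle: yaw -0.171 rad, against -0.160 to -0.165 measured before the push.
- **Large button:** I pressed it square to the face until it bottomed, after about 8 mm. On the last millimetre the force jumped to about 20 N, more than the 5 N it needs, but the limits given (40 N on the arm or gripper body, 120 N at the wrist) are well above that. Wrist depth after release shows it fully out again.
- **Everything else:** comparing side pictures from before and after shows only the arm and its shadow changed. The rings, socket, screwdriver, jar, bar and small buttons were as they started, and the robot was touching nothing when I handed in.

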